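Hang the parts bin on the slatwall and load the count wheel

TASK

Hang the loose bare-tin bin on the slatwall board, in its groove, centred under the brass tag between the two blue bins: tilt its front up to hook the tongue up behind the lip of the groove, then swing it down until it is fully home, upright with its back flat on the board. Then put the brass count wheel into the hung bin and let go of everything. Leave the other things on the bench standing where they are.

Things in the scene. Friction and masses are not known exactly. Their poses are not given: they have to be found in the camera images.
- bin: loose open-topped bare-metal tray bin to be hung, about 160 g, outside 90 deep (x) x 62 wide (y) x 44 high (z) mm, walls and floor 3 mm; it stands upright on the bench at the start. Origin at the centre of its underside; +z up out of its mouth, +x towards its back, where an upturned tongue sticks out of the rim
- bin_tongue (a point): point on the bin's outer back face, mid width, 45 mm behind and 41 mm above its origin; axes as the bin's. The tongue (44 mm wide, 3 mm thick, its underside at this height) runs from here 12.5 mm backwards (+x); its end turns up as a leg 9.5 to 12.5 mm behind this point, its top 29 mm above it
- board: fixed white slatwall board upright on the bench, 500 wide (y) x 256 high mm; origin on its front face, mid width, at bench level; -x points out of the face to the robot, +x into the board, z up. One groove runs along it: a slot in the face from 115 to 137 mm height; the cavity behind is 28 mm deep from the face and rises behind the 5 mm thick lip above the slot to 165 mm
- tag: small brass tag (26 x 34 mm, 2 mm thick) on the board's face above the groove, marking the middle of the free place; origin on the face at bench level below the tag's middle, axes as the board's; the tag's middle is 187 mm up
- hang_point (a point): point on the board's face straight below the tag, at the height of the groove's floor (115 mm); axes as the board's. A home bin has its bin_tongue point here, the tongue on the floor, the leg behind the lip. The leg is taller than the slot: enter with the bin tilted front up about 40 degrees, swing it level some 10 mm above the floor, then lower
- left_bin: fixed blue bin, same shape and size as the loose one, already hung left (+y) of the tag, its middle 105 to 125 mm away; origin at the centre of its underside, 74 mm above the bench
- right_bin: fixed blue bin like the other, hung right (-y) of the tag, its middle 105 to 125 mm away
- wheel: loose brass count wheel lying flat on the bench, 80 g: notched disc 46 mm across, 5 mm thick, with an upright arbor 10 mm in diameter whose top is 45 mm above the underside; origin at the centre of its underside, z along the arbor
- jar: green glass jar, 60 mm across, 85 mm high, origin at the centre of its base; to be left alone
- knob: maple door knob standing on its foot, 38 mm across, 42 mm high, origin at the centre of its base; to be left alone
- hammer_tail: steel hammer tail lying flat, 102 mm long (x), 22 mm wide at most, 12 mm high; origin under its middle; to be left alone
- oiler: amber oil bottle, 36 mm across, 75 mm high, origin at the centre of its base; to be left alone
- spool: copper spool standing on end, 44 mm across, 44 mm high, origin at the centre of its base; to be left alone
- screwdriver: red-handled screwdriver lying along its x, 150 mm long; to be left alone
There are look-alikes about, which are no part of the job. What is shaped like the wheel but red is not meant.

How it is judged:
On the way, in this order (a step that is already met when the one before it is completed fails the run):
1. the bin hangs fully home in the groove under the tag, level (x of bin_tongue in the frame of hang_point between -0.009 and 0.003 m and y of bin_tongue in the frame of hang_point between -0.015 and 0.015 m and z of bin_tongue in the frame of hang_point between -0.004 and 0.005 m and angle between the z axis of bin and the z axis of board, either way round below 0.12 rad and angle between the x axis of bin and the x axis of board, either way round below 0.13 rad), for 0.2 s.
2. the count wheel is in the hung bin (all of step 1 and x of wheel in the frame of bin between -0.042 and 0.042 m and y of wheel in the frame of bin between -0.028 and 0.028 m and z of wheel in the frame of bin between -0.001 and 0.034 m), for 0.2 s.
At the end, for the whole second after the job is handed in: Bin hung at rest: tongue point within 15 mm sideways of hang_point, -4 to +5 mm of the groove floor, at most 9 mm off the face, within 0.12 rad of upright and 0.13 rad of square; wheel at rest inside the bin; bystanders shifted less than 30 mm and upright (all of step 2 and linear speed of each of bin, wheel below 0.02 m/s); the robot touches nothing.
It fails at once if a bystander (jar, knob, hammer tail, oiler, spool, screwdriver) is shifted 30 mm or more (distance of any of jar, knob, hammer_tail, oiler, spool, screwdriver from where it was at the start of the episode above 0.03 m).
It fails at once if the jar, knob, oiler or spool is knocked over (angle between any of jar, knob, oiler, spool's own z axis and vertical above 0.5 rad).
It also fails if it takes over 67 s, if anything falls off the work surface, if the arm or the gripper's body presses on something with over 40 N, if the wrist force passes 120 N, or if a joint passes its speed limit or range.

ROBOT

A 6-joint arm with a two-finger parallel gripper is mounted at the origin on the work surface. World frame = base frame: x ahead of the robot, y to its left, z up, the work surface at z = 0. Lengths are in m, angles in rad, forces in N, time in s.
With the tool pointing down it reaches from about 0.225 to 0.875 m from the base axis. Payload 3.4 kg.
Tool frame: the origin (TCP) lies between the finger pads; the fingertips stand 11 mm ahead of it and the grasp point (between the pads) lies 8 mm behind it (tips_ahead is the distance from the TCP to the fingertips, in m); z points along the fingers, x is the direction in which the jaws open and shut, and the axes are right-handed (so a half turn about z gives the same grasp; the last joint's range is limited). The gripper opens to 85 mm and grips with 20 to 120 N. Pads are 22 mm wide; open, the fingers measure 114 mm over their backs; the gripper's body (76 mm by 85 mm) begins 54 mm behind the grasp point. The pads swing forward as they close: fully open they stand 13 mm farther back than shut.
Start: joints at [-1.295, 0.276, 1.505, -0, 1.361, -0.121], TCP at [0.222, -0.53, 0.242] pointing down, gripper open.
Joint ranges: [-2.89, 2.89], [-0.75, 2.08], [0.22, 2.7], [-1.18, 4.32], [0.11, 2.71], [-2.7, 2.7]. Speed limits (rad/s): [2.57, 2.57, 3.14, 3.14, 3.14, 3.14].

INTERFACE

Orientations are given as a unit quaternion [w, x, y, z].
In Python, from rig import get_state, get_image, sign_off, masks_of, tips_ahead gives the robot as it stands.
- The arm moves only by the tool play_rows, never from a script. Its argument "series" is a list of rows, each an object of numbers: "fingers": the closure, from -1 (fully open) to 1 (shut); "dx", "dy", "dz": the shift along the world's x, y, z in mm; "turn": the turn about the world's z in rad. A call has 1 to 20 rows; each row shifts and turns the pose as measured when the row begins; what a row does not reach is not made up. A row lasts 1/12 s, in which the tool goes at most 41.7 mm and 7.16 degrees, less where a joint would pass 70% of its speed; a pose out of reach is approached as far as the arm can. A call with a gripper value outside its range is refused whole. The fingers move at their own pace and stop on an object; "squeeze" is the grip in N (left out, the last holds). Time passes only in rows, so rows that do not move let the fingers close. It gives the time, the measured TCP pose, the force and the opening at its end, in the units of the state.
- get_state(): the state, without advancing time (a new reading comes with each control period).
- get_image(name): name is "side" or "top" or "wrist"; returns a dict with "pixels" (384x512x3 uint8, red, green, blue), "vfov" (degrees; the focal length in pixels is half the picture's height over the tangent of half this angle, whatever the lens; pixels are square), "cx", "cy" (the principal point, pixels), "dist" ([k1, k2, p1, p2, k3] as OpenCV has them; the pictures are not rectified), "rvec" (rotation vector, rad) and "tvec" (3), from world to camera coordinates, as OpenCV has them; the wrist camera has in their place "hand_eye" (4x4, takes a point from camera to tool coordinates, whose origin is the TCP and whose axes are the tool frame's). Camera axes: x right, y down, z forward; pixel columns grow to the right and rows downward; lengths in m; the calibration is good to about 2 mm. A picture is of the moment at which its call begins: read the wrist's pose just before it. There is no depth.
- sign_off(): hands the job in, once; it reports no verdict.
Trained networks look in a picture, given as the dict that the camera call returned (one of the last four; its "shot" number tells which), for a name from the list of things; names that differ only in an ending like _2 or _b are one class to them, and where a whole thing is asked for, a point or a joint stands for the part that bears it (a point fixed in the world has none). Each returns a list of dicts, best first, with "p" (0 to 1); they miss things now and then, are a little off and sometimes report something else, mostly with a low value. They report only what shows in the picture. A call takes as long as a camera call. They do not tell look-alikes from the thing itself.
- masks_of(picture, label): "region" (384x512 bool, what is visible of it) and "xy" ([column, row] in pixels, amid what is visible of it).
The state is a dict: "clock": time; "qpos": joint angles; "qd": joint speeds; "effort": joint torques, N m; "position": TCP position; "ee_rot": TCP orientation; "contact_force": force on the tool from outside, world axes, zero at the start; "moment": the same for the moment, N m; "width": finger opening in m.
Only numpy, scipy, OpenCV 4.12 (cv2) and the standard library are available. Lean on these libraries where they do the work, as an engineer would, in place of code of your own. Each camera call takes 0.05 s, during which the arm holds its last target. There are 200 camera calls.

## Working session

There is one attempt and no reset: what is moved stays moved. The work goes in short steps, Python scripts to look and compute and a tool call to move; the robot and the scene stay as the last step left them, time stands still between calls to the robot, and variables do not carry over. Pictures are saved under pics/ and viewed, about 8 in all and at most 12, crops included, and the job is handed in when it is done.

Besides the shell and the picture viewer there is one more tool, called after "Call:" by a JSON object that holds its "api" and its "payload". play_rows: Moves the arm, as the interface text tells. Its arguments: {"type":"object","properties":{"series":{"type":"array"},"squeeze":{"type":"number"}},"required":["series"]}

```bash
ls; mkdir -p pics; cat > h.py <<'E'
import numpy as np, cv2
from rig import *
from scipy.spatial.transform import Rotation as R
def shot(n):
    s=get_state(); im=get_image(n)
    f=192/np.tan(np.radians(im['vfov'])/2)
    K=np.array([[f,0,im['cx']],[0,f,im['cy']],[0,0,1.]]); d=np.array(im['dist'],float)
    if 'hand_eye' in im:
        q=s['ee_rot']; T=np.eye(4); T[:3,:3]=R.from_quat([q[1],q[2],q[3],q[0]]).as_matrix(); T[:3,3]=s['position']
        W=np.linalg.inv(T@np.array(im['hand_eye'])); rv=cv2.Rodrigues(W[:3,:3])[0]; tv=W[:3,3]
    else: rv=np.array(im['rvec'],float); tv=np.array(im['tvec'],float)
    im['cam']=(K,d,rv,tv); return im
def proj(im,P):
    K,d,rv,tv=im['cam']; return cv2.projectPoints(np.array(P,float).reshape(-1,1,3),rv,tv,K,d)[0][:,0]
def back(im,uv,z=None,x=None):
    K,d,rv,tv=im['cam']; Rm=cv2.Rodrigues(rv)[0]
    p=cv2.undistortPoints(np.array(uv,float).reshape(-1,1,2),K,d)[:,0]
    D=np.c_[p,np.ones(len(p))]@Rm; c=-Rm.T@np.ravel(tv)
    t=(z-c[2])/D[:,2] if z is not None else (x-c[0])/D[:,0]
    return c+t[:,None]*D
def save(im,n,crop=None,s=1):
    a=im['pixels'][...,::-1]
    if crop: a=a[crop[1]:crop[3],crop[0]:crop[2]]
    cv2.imwrite('pics/'+n,cv2.resize(a,None,fx=s,fy=s,interpolation=cv2.INTER_CUBIC))
E
python3 - <<'E'
from h import *
ims=[shot('top'),shot('side')]
for n,im in zip(('top','side'),ims):
    save(im,n+'0.png')
    K,d,rv,tv=im['cam'];Rm=cv2.Rodrigues(rv)[0]
    print(n,'cam',(-Rm.T@np.ravel(tv)).round(3),Rm[2].round(2))
    for l in ['bin','board','tag','left_bin','right_bin','wheel','jar','knob','hammer_tail','oiler','spool','screwdriver']:
        for m in masks_of(im,l)[:3]:
            z={'tag':.187,'bin':.044,'left_bin':.118,'right_bin':.118}.get(l,0.01)
            print(l,round(m['p'],2),np.round(m['xy']),m['region'].sum(),back(im,[m['xy']],z=z).round(3)[0])
E
```

```text
pics
top cam [0.341 0.027 1.318] [ 0.16 -0.03 -0.99]
bin 0.89 [336. 212.] 761 [ 0.479 -0.25   0.044]
board 0.83 [251. 112.] 6409 [0.802 0.016 0.01 ]
board 0.19 [291. 238.] 120 [ 0.401 -0.117  0.01 ]
tag 0.54 [250. 117.] 36 [0.724 0.021 0.187]
tag 0.47 [170. 204.] 175 [0.477 0.229 0.187]
left_bin 0.61 [209. 143.] 755 [0.667 0.137 0.118]
left_bin 0.18 [250. 111.] 6195 [0.768 0.018 0.118]
right_bin 0.69 [276. 162.] 203 [ 0.613 -0.061  0.118]
right_bin 0.63 [286. 136.] 739 [ 0.693 -0.087  0.118]
wheel 0.63 [169. 239.] 156 [0.389 0.257 0.01 ]
wheel 0.52 [170. 208.] 146 [0.483 0.259 0.01 ]
jar 0.38 [208. 139.] 719 [0.707 0.152 0.01 ]
knob 0.51 [211. 244.] 119 [0.378 0.128 0.01 ]
hammer_tail 0.55 [336. 210.] 714 [ 0.49  -0.257  0.01 ]
oiler 0.45 [363. 197.] 137 [ 0.533 -0.345  0.01 ]
spool 0.54 [125. 188.] 211 [0.542 0.403 0.01 ]
spool 0.43 [338. 214.] 709 [ 0.479 -0.264  0.01 ]
screwdriver 0.54 [277. 164.] 192 [ 0.631 -0.072  0.01 ]
side cam [0.397 0.656 0.594] [ 0.18 -0.79 -0.58]
bin 0.79 [290. 169.] 911 [ 0.49  -0.239  0.044]
bin 0.38 [177. 230.] 1811 [0.702 0.086 0.044]
board 0.75 [144. 198.] 11181 [ 0.859 -0.05   0.01 ]
left_bin 0.92 [177. 229.] 1721 [0.662 0.16  0.118]
right_bin 0.92 [201. 168.] 1055 [ 0.694 -0.073  0.118]
wheel 0.93 [306. 338.] 430 [0.384 0.268 0.01 ]
wheel 0.68 [255. 324.] 491 [0.478 0.261 0.01 ]
jar 0.83 [272. 214.] 861 [ 0.509 -0.065  0.01 ]
knob 0.78 [310. 274.] 288 [0.392 0.117 0.01 ]
hammer_tail 0.76 [323. 209.] 165 [ 0.382 -0.119  0.01 ]
oiler 0.58 [278. 148.] 107 [ 0.555 -0.424  0.01 ]
spool 0.81 [200. 378.] 451 [0.544 0.38  0.01 ]
screwdriver 0.56 [229. 202.] 214 [ 0.63  -0.088  0.01 ]
```

```bash
python3 - <<'E'
import cv2,numpy as np
t=cv2.imread('pics/top0.png');s=cv2.imread('pics/side0.png')
a=cv2.resize(t[80:270,90:390],(800,507),interpolation=cv2.INTER_CUBIC)
cv2.imwrite('pics/topc.png',a)
cv2.imwrite('pics/sidec.png',cv2.resize(s[110:384,80:410],(720,598),interpolation=cv2.INTER_CUBIC))
E
```

```text
(no output)
```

View pics/topc.png

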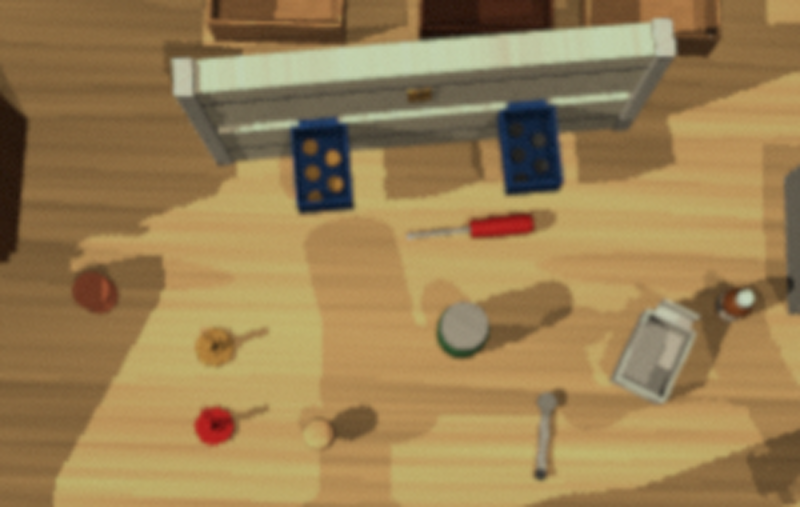

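View pics/sidec.png

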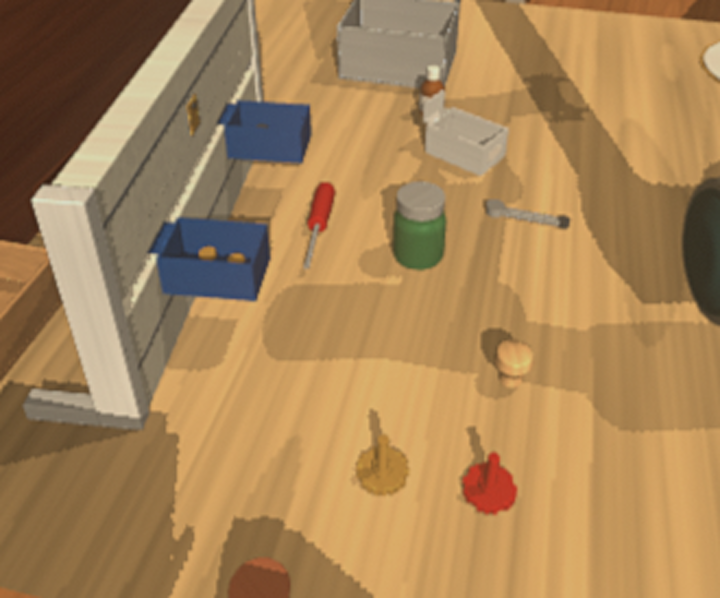

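Top crop: the brass wheel is at full-picture px (170,209). The red look-alike is at (170,239), and brown/copper at (125,188) is the spool. The loose tin bin is at (336,212) with its tongue to the upper right, and the oiler sits close by at (363,197). The wheel shape that is brass rather than red is the one wanted. I'm going over the bin for a close look.

Call:
{"api": "play_rows", "payload": {"series": [{"dx": 20,"dy": 27,"dz": 10,"fingers": -1},{"dx": 25,"dy": 27,"dz": 10,"fingers": -1},{"dx": 25,"dy": 27,"dz": 10,"fingers": -1},{"dx": 25,"dy": 27,"dz": 10,"fingers": -1},{"dx": 25,"dy": 27,"dz": 10,"fingers": -1},{"dx": 25,"dy": 27,"dz": 10,"fingers": -1},{"dx": 25,"dy": 27,"dz": 0,"fingers": -1},{"dx": 25,"dy": 27,"dz": 0,"fingers": -1},{"dx": 25,"dy": 27,"dz": 0,"fingers": -1},{"dx": 25,"dy": 27,"dz": 0,"fingers": -1},{"dx": 0,"fingers": -1}]}}

```text
invalid input at $.series[0]: expected keys fingers, dx, dy, dz, turn
```

```bash
cat > meas.py <<'E'
from h import *
from scipy.optimize import minimize
def box(T,yaw,pts):
    c,s=np.cos(yaw),np.sin(yaw); p=np.array(pts,float)/1000
    return np.c_[T[0]+c*p[:,0]-s*p[:,1],T[1]+s*p[:,0]+c*p[:,1],T[2]+p[:,2]]
B=[(x,y,z) for x in(-45,45) for y in(-31,31) for z in(0,44)]
TL=[(x,y,z) for x in(45,57.5) for y in(-22,22) for z in (41,44)]+[(x,y,70) for x in(54.5,57.5) for y in(-22,22)]
def sil(im,T,yaw):
    m=np.zeros((384,512),np.uint8)
    W=box(T,yaw,B+TL)
    for idx in (range(8),range(8,16),[9,8+2,8+3,8+5,8+6,8+7]+list(range(12,20))):
        h=cv2.convexHull(proj(im,W[list(idx)]).astype(np.float32))
        cv2.fillConvexPoly(m,np.round(h*16).astype(np.int32),1,shift=4)
    return m>0
def fit(views,x0,z):
    def cost(v):
        c=0
        for im,reg in views:
            m=sil(im,(v[0],v[1],z),v[2]); c+=1-(m&reg).sum()/max(1,(m|reg).sum())
        return c
    r=minimize(cost,x0,method='Nelder-Mead',options=dict(initial_simplex=np.array([x0]+[np.array(x0)+d for d in np.diag([.015,.015,.2])]),xatol=2e-4,fatol=1e-4))
    return r.x.round(4),round(r.fun,3)
E
python3 - <<'E'
from meas import *
im=shot('wrist'); s=get_state(); print(s['clock'],s['position'],s['ee_rot'],s['contact_force'])
save(im,'w1.png')
ms=masks_of(im,'bin'); print([(m['p'],m['xy'],m['region'].sum()) for m in ms])
t=shot('top'); tm=masks_of(t,'bin')
if ms: print('w',fit([(im,ms[0]['region'])],[.48,-.25,-.45],0))
sd=shot('side'); sm=masks_of(sd,'bin'); print([(m['p'],m['xy']) for m in sm])
E
```

```text
1.35 [ 0.22222961 -0.53034135  0.2423254 ] [ 2.64026643e-05  8.32627488e-01 -5.53833428e-01  8.72026424e-06] [ 0.31473727 -0.48440975 -0.50388725]
[]
[(0.55, [290.9, 171.1])]
```

View pics/w1.png

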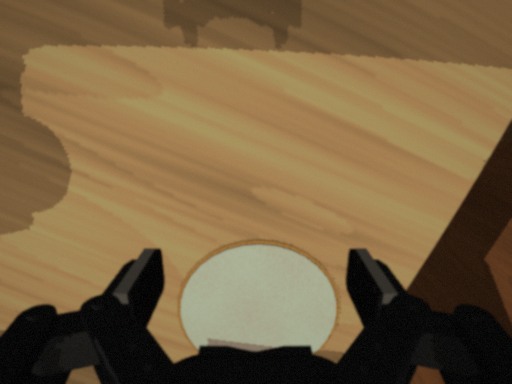

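Only the plate and shadows are visible from the start pose. The move was refused because each row needs all five keys, so I'm resending it.

Call:
{"api": "play_rows", "payload": {"series": [{"dx": 20,"dy": 27,"dz": 10,"turn": -0.08,"fingers": -1},{"dx": 25,"dy": 27,"dz": 10,"turn": -0.08,"fingers": -1},{"dx": 25,"dy": 27,"dz": 10,"turn": -0.08,"fingers": -1},{"dx": 25,"dy": 27,"dz": 10,"turn": -0.08,"fingers": -1},{"dx": 25,"dy": 27,"dz": 10,"turn": -0.08,"fingers": -1},{"dx": 25,"dy": 27,"dz": 10,"turn": -0.08,"fingers": -1},{"dx": 25,"dy": 27,"dz": 0,"turn": -0.08,"fingers": -1},{"dx": 25,"dy": 27,"dz": 0,"turn": -0.08,"fingers": -1},{"dx": 25,"dy": 27,"dz": 0,"turn": -0.08,"fingers": -1},{"dx": 0,"dy": 0,"dz": 0,"turn": -0.08,"fingers": -1},{"dx": 0,"dy": 0,"dz": 0,"turn": 0,"fingers": -1}]}}

```text
clock: 2.52
position: [0.4496, -0.2765, 0.3052]
ee_rot: [0.003, -0.532, 0.846, -0.001]
contact_force: [-0.4, -0.4, 0.1]
width: 0.0857
```

```bash
python3 - <<'E'
from meas import *
im=shot('wrist'); s=get_state(); print(s['clock'],s['position'],s['qpos'].__repr__())
q=s['ee_rot'];print('jaw angle',2*np.degrees(np.arctan2(q[2],q[1])))
save(im,'w2.png'); print('centre hits',back(im,[[256,192]],z=0))
ms=masks_of(im,'bin'); print([(m['p'],m['xy'],m['region'].sum()) for m in ms])
if ms: print('w',fit([(im,ms[0]['region'])],[.48,-.25,-.45],0))
t=shot('top'); tm=masks_of(t,'bin'); print([(m['p'],m['xy'],m['region'].sum()) for m in tm])
if tm: print('t',fit([(t,tm[0]['region'])],[.48,-.25,-.45],0))
E
```

```text
2.5667 [ 0.44964599 -0.27632653  0.30520765] array([-0.686684  ,  0.17198574,  1.49003499,  0.0055897 ,  1.47587804,
        1.32952811])
jaw angle 244.44979098142733
centre hits [[ 0.39462274 -0.25100885  0.        ]]
[(0.64, [227.0, 140.4], np.int64(4130)), (0.25, [277.8, 59.9], np.int64(829))]
w (array([ 0.4776, -0.2507, -0.4572]), np.float64(0.031))
[(0.87, [335.9, 212.0], np.int64(692)), (0.68, [287.7, 135.5], np.int64(779))]
t (array([ 0.479 , -0.2484, -0.4602]), np.float64(0.153))
```

View pics/w2.png

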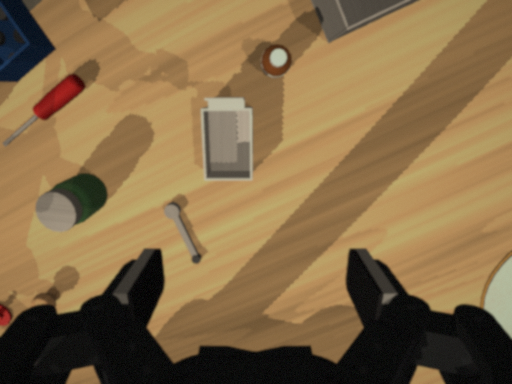

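Wrist view: bin at px (227,140) with the tongue up, oiler at (277,60), hammer tail at (185,232). The two fits agree on bin ≈ (0.478, -0.250), yaw -0.458. I'll grip it 20 mm forward of its centre.

Call:
{"api": "play_rows", "payload": {"series": [{"dx": 10,"dy": 20,"dz": -10,"turn": -0.01,"fingers": -1},{"dx": 0,"dy": 15,"dz": -30,"turn": 0,"fingers": -1},{"dx": 0,"dy": 0,"dz": -38,"turn": 0,"fingers": -1},{"dx": 0,"dy": 0,"dz": -38,"turn": 0,"fingers": -1},{"dx": 0,"dy": 0,"dz": -38,"turn": 0,"fingers": -1},{"dx": 0,"dy": 0,"dz": -38,"turn": 0,"fingers": -1},{"dx": 0,"dy": 0,"dz": -20,"turn": 0,"fingers": -1},{"dx": 0,"dy": 0,"dz": 0,"turn": 0,"fingers": -1}]}}

```text
clock: 3.38
position: [0.4532, -0.2532, 0.0893]
ee_rot: [0.003, -0.523, 0.852, -0.008]
contact_force: [-0.8, 0.0, -0.1]
width: 0.0855
```

```bash
python3 - <<'E'
from meas import *
print(tips_ahead() if callable(tips_ahead) else tips_ahead)
t=shot('top')
L=masks_of(t,'left_bin'); Rr=masks_of(t,'right_bin'); 
im=shot('side')
tl=[m for m in L if 500<m['region'].sum()<1100 and m['xy'][1]>120][:1]; tr=[m for m in Rr if 500<m['region'].sum()<1100][:1]
sl=masks_of(im,'left_bin')[:1]; sr=masks_of(im,'right_bin')[:1]
for n,a,b,x0 in(('L',tl,sl,[.66,.137,.1]),('R',tr,sr,[.69,-.087,.1])):
    for v in ([(t,m['region']) for m in a],[(im,m['region']) for m in b],[(t,m['region']) for m in a]+[(im,m['region']) for m in b]):
        if v: print(n,fit(v,x0,.074))
for m in masks_of(im,'tag')[:2]+masks_of(t,'tag')[:2]: print('tag',m['p'],m['xy'])
s=get_state();print(s['position'],s['contact_force'])
E
```

```text
0.011
L (array([0.6722, 0.1329, 0.1372]), np.float64(0.167))
L (array([0.675 , 0.1316, 0.1665]), np.float64(0.117))
L (array([0.673 , 0.1326, 0.1226]), np.float64(0.298))
R (array([ 0.698 , -0.0975,  0.1194]), np.float64(0.18))
R (array([ 0.7022, -0.102 ,  0.2435]), np.float64(0.107))
R (array([ 0.7002, -0.0982,  0.1334]), np.float64(0.331))
tag 0.47 [246.9, 116.8]
[ 0.45776015 -0.25474411  0.09514847] [-1.03266371 -0.90248029 -0.47614999]
```

Call:
{"api": "play_rows", "payload": {"series": [{"dx": 2,"dy": 13,"dz": 0,"turn": -0.01,"fingers": -1},{"dx": 0,"dy": 0,"dz": 0,"turn": 0,"fingers": -1},{"dx": 0,"dy": 0,"dz": -20,"turn": 0,"fingers": -1},{"dx": 0,"dy": 0,"dz": 0,"turn": 0,"fingers": -1}]}}

```text
clock: 4.12
position: [0.4624, -0.2435, 0.0794]
ee_rot: [0.007, -0.52, 0.854, -0.019]
contact_force: [-1.1, 0.6, 1.2]
width: 0.0857
```

```bash
cat > st.py <<'E'
from h import *
s=get_state();q=s['ee_rot'];print(round(s['clock'],2),np.round(s['position'],4),'jaw',round(2*np.degrees(np.arctan2(q[2],q[1]))%180,1),'F',np.round(s['contact_force'],1),'w',round(s['width'],4))
E
python3 st.py; python3 - <<'E'
from h import *
t=shot('top')
for uv in ([246.9,116.8],):
    print(back(t,[uv],z=.187))
E
```

```text
4.12 [ 0.4624 -0.2435  0.0794] jaw 62.7 F [-1.1  0.6  1.2] w 0.0857
[[0.72535468 0.02839774 0.187     ]]
```

Call:
{"api": "play_rows", "payload": {"series": [{"dx": -2,"dy": 2,"dz": -20,"turn": 0.02,"fingers": -1},{"dx": 0,"dy": 0,"dz": -20,"turn": 0,"fingers": -1},{"dx": 0,"dy": 0,"dz": -15,"turn": 0,"fingers": -1},{"dx": 0,"dy": 0,"dz": 0,"turn": 0,"fingers": -1}]}}

```text
clock: 4.5
position: [0.4661, -0.2465, 0.0303]
ee_rot: [0.011, -0.53, 0.848, -0.026]
contact_force: [-0.8, 0.1, -0.9]
width: 0.0853
```

```bash
python3 st.py
```

```text
4.5 [ 0.4661 -0.2465  0.0303] jaw 64.0 F [-0.8  0.1 -0.9] w 0.0853
```

Call:
{"api": "play_rows", "payload": {"series": [{"dx": -8,"dy": 5,"dz": -8,"turn": 0,"fingers": -1},{"dx": 0,"dy": 0,"dz": 0,"turn": 0,"fingers": -1},{"dx": -2,"dy": 1,"dz": 0,"turn": 0,"fingers": -0.4},{"dx": 0,"dy": 0,"dz": 0,"turn": 0,"fingers": 0.2},{"dx": 0,"dy": 0,"dz": 0,"turn": 0,"fingers": 0.5},{"dx": 0,"dy": 0,"dz": 0,"turn": 0,"fingers": 0.5},{"dx": 0,"dy": 0,"dz": 0,"turn": 0,"fingers": 0.5}], "squeeze": 50}}

```text
clock: 5.08
position: [0.4609, -0.2447, 0.0291]
ee_rot: [0.013, -0.53, 0.847, -0.032]
contact_force: [0.7, -0.3, -1.1]
width: 0.061
```

```bash
python3 st.py; python3 - <<'E'
from h import *
im=shot('wrist'); s=get_state(); print(s['ee_rot'].__repr__())
save(im,'w3.png')
E
```

```text
5.08 [ 0.4609 -0.2447  0.0291] jaw 64.1 F [ 0.7 -0.3 -1.1] w 0.061
array([ 0.01265581, -0.5300442 ,  0.84726661, -0.03212904])
```

View pics/w3.png

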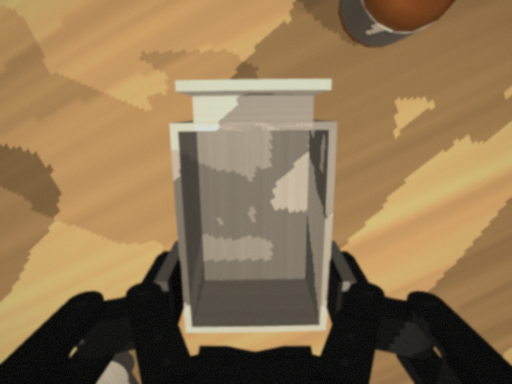

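The bin is gripped near its front (fingers at px rows 250–300, bin mouth 125–330). The rows only shift and turn, so I can't tilt the wrist. Instead I'll pivot the bin in the pads: put its leg top under the fixed left blue bin's underside and raise the front.

Call:
{"api": "play_rows", "payload": {"series": [{"dx": 0,"dy": 0,"dz": 20,"turn": 0,"fingers": 0.5},{"dx": 0,"dy": 0,"dz": 30,"turn": 0,"fingers": 0.5},{"dx": 0,"dy": 0,"dz": 35,"turn": 0,"fingers": 0.5},{"dx": 0,"dy": 0,"dz": 35,"turn": 0,"fingers": 0.5},{"dx": 0,"dy": 15,"dz": 5,"turn": 0,"fingers": 0.5},{"dx": 3,"dy": 30,"dz": 0,"turn": 0.06,"fingers": 0.5},{"dx": 5,"dy": 30,"dz": 0,"turn": 0.06,"fingers": 0.5},{"dx": 5,"dy": 30,"dz": 0,"turn": 0.06,"fingers": 0.5},{"dx": 5,"dy": 30,"dz": 0,"turn": 0.06,"fingers": 0.5},{"dx": 5,"dy": 30,"dz": 0,"turn": 0.06,"fingers": 0.5},{"dx": 5,"dy": 30,"dz": 0,"turn": 0.06,"fingers": 0.5},{"dx": 5,"dy": 30,"dz": 0,"turn": 0.06,"fingers": 0.5},{"dx": 5,"dy": 30,"dz": 0,"turn": 0.06,"fingers": 0.5},{"dx": 5,"dy": 30,"dz": 0,"turn": 0.06,"fingers": 0.5},{"dx": 0,"dy": 30,"dz": 0,"turn": 0.04,"fingers": 0.5},{"dx": 0,"dy": 0,"dz": 0,"turn": 0,"fingers": 0.5},{"dx": 0,"dy": 0,"dz": 0,"turn": 0,"fingers": 0.5}]}}

```text
clock: 6.55
position: [0.5045, 0.0833, 0.1616]
ee_rot: [-0.024, 0.758, -0.651, 0.029]
contact_force: [0.3, -1.0, -1.3]
width: 0.0611
```

```bash
cat >> st.py <<'E'
r=R.from_quat([q[1],q[2],q[3],q[0]]).as_matrix(); print('toolz',r[:,2].round(3))
E
python3 st.py
```

```text
6.55 [0.5045 0.0833 0.1616] jaw 98.7 F [ 0.3 -1.  -1.3] w 0.0611
toolz [ 0.075 -0.002 -0.997]
```

Call:
{"api": "play_rows", "payload": {"series": [{"dx": 10,"dy": 17,"dz": -20,"turn": -0.03,"fingers": 0.5},{"dx": 10,"dy": 17,"dz": -30,"turn": 0,"fingers": 0.5},{"dx": 0,"dy": 0,"dz": -30,"turn": 0,"fingers": 0.5},{"dx": 0,"dy": 0,"dz": -20,"turn": 0,"fingers": 0.5},{"dx": 0,"dy": 0,"dz": 0,"turn": 0,"fingers": 0.5},{"dx": 0,"dy": 0,"dz": 0,"turn": 0,"fingers": 0.5}]}}

```text
clock: 7.05
position: [0.5276, 0.1148, 0.0605]
ee_rot: [-0.025, 0.747, -0.664, 0.033]
contact_force: [0.9, -0.3, -1.0]
width: 0.0607
```

```bash
python3 st.py
```

```text
7.05 [0.5276 0.1148 0.0605] jaw 96.7 F [ 0.9 -0.3 -1. ] w 0.0607
toolz [ 0.082 -0.007 -0.997]
```

Call:
{"api": "play_rows", "payload": {"series": [{"dx": 0,"dy": 2,"dz": -16,"turn": 0,"fingers": 0.5},{"dx": 0,"dy": 0,"dz": -10,"turn": 0,"fingers": 0.5},{"dx": 0,"dy": 0,"dz": 0,"turn": 0,"fingers": 0.5}]}}

```text
clock: 7.3
position: [0.5301, 0.1145, 0.037]
ee_rot: [-0.026, 0.745, -0.665, 0.035]
contact_force: [0.1, 0.4, -1.5]
width: 0.0611
```

```bash
python3 st.py;  python3 - <<'E'
from h import *
im=shot('side'); save(im,'s2.png',(100,130,360,330),3)
E
```

```text
7.3 [0.5301 0.1145 0.037 ] jaw 96.5 F [ 0.1  0.4 -1.5] w 0.0611
toolz [ 0.087 -0.008 -0.996]
```

View pics/s2.png

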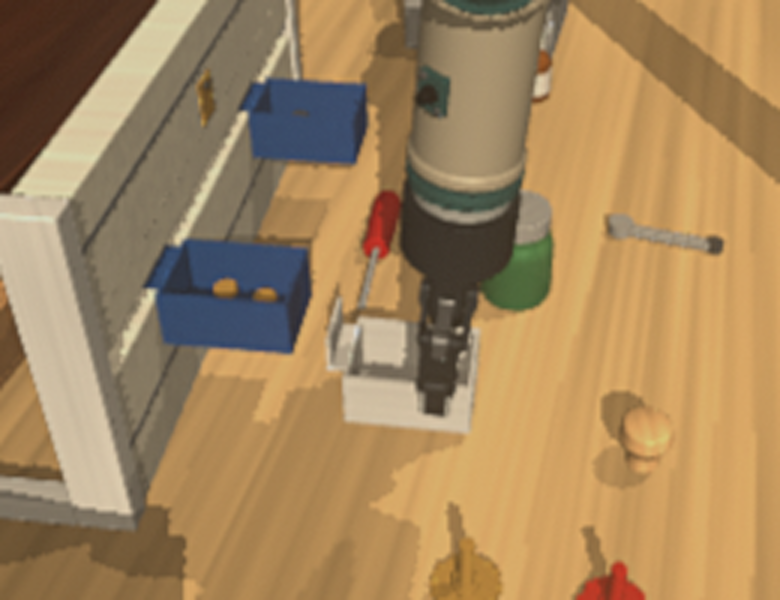

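Call:
{"api": "play_rows", "payload": {"series": [{"dx": 0,"dy": 0,"dz": -5,"turn": 0,"fingers": 0.5},{"dx": 0,"dy": 0,"dz": -3,"turn": 0,"fingers": 0.5},{"dx": 0,"dy": 0,"dz": 0,"turn": 0,"fingers": 0.5}]}}

```text
clock: 7.6
position: [0.5329, 0.1139, 0.0323]
ee_rot: [-0.029, 0.745, -0.666, 0.038]
contact_force: [0.1, -0.2, -1.3]
width: 0.0609
```

```bash
python3 st.py
```

```text
7.6 [0.5329 0.1139 0.0323] jaw 96.4 F [ 0.1 -0.2 -1.3] w 0.0609
toolz [ 0.094 -0.007 -0.996]
```

Call:
{"api": "play_rows", "payload": {"series": [{"dx": 0,"dy": 0,"dz": -4,"turn": 0,"fingers": 0.5},{"dx": 0,"dy": 0,"dz": -4,"turn": 0,"fingers": 0.5},{"dx": 0,"dy": 0,"dz": -3,"turn": 0,"fingers": 0.5}], "squeeze": 30}}

```text
clock: 7.85
position: [0.5352, 0.1138, 0.0266]
ee_rot: [-0.031, 0.745, -0.665, 0.04]
contact_force: [-14.5, -2.2, 43.2]
width: 0.061
```

```bash
python3 st.py
```

```text
7.85 [0.5352 0.1138 0.0266] jaw 96.5 F [-14.5  -2.2  43.2] w 0.061
toolz [ 0.1   -0.007 -0.995]
```

Call:
{"api": "play_rows", "payload": {"series": [{"dx": 0,"dy": 0,"dz": 2,"turn": 0,"fingers": 0.5},{"dx": 6,"dy": 1,"dz": 0,"turn": 0,"fingers": 0.5},{"dx": 8,"dy": 1,"dz": 0,"turn": 0,"fingers": 0.5}], "squeeze": 40}}

```text
clock: 8.1
position: [0.5486, 0.116, 0.0307]
ee_rot: [-0.031, 0.745, -0.665, 0.04]
contact_force: [1.1, 0.1, -1.8]
width: 0.0611
```

```bash
python3 st.py
```

```text
8.1 [0.5486 0.116  0.0307] jaw 96.5 F [ 1.1  0.1 -1.8] w 0.0611
toolz [ 0.101 -0.007 -0.995]
```

Call:
{"api": "play_rows", "payload": {"series": [{"dx": 0,"dy": 0,"dz": -3,"turn": 0,"fingers": 0.5},{"dx": 5,"dy": 1,"dz": -1,"turn": 0,"fingers": 0.5},{"dx": 8,"dy": 1,"dz": -1,"turn": 0,"fingers": 0.5},{"dx": 8,"dy": 1,"dz": -1,"turn": 0,"fingers": 0.5}]}}

```text
clock: 8.43
position: [0.554, 0.1168, 0.0265]
ee_rot: [-0.017, 0.746, -0.665, 0.029]
contact_force: [-16.2, -3.4, 25.1]
width: 0.0612
```

```bash
python3 st.py
```

```text
8.43 [0.554  0.1168 0.0265] jaw 96.6 F [-16.2  -3.4  25.1] w 0.0612
toolz [ 0.065 -0.013 -0.998]
```

```bash
 python3 - <<'E'
from h import *
im=shot('side'); save(im,'s3.png',(130,180,290,290),5)
E
```

```text
(no output)
```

View pics/s3.png

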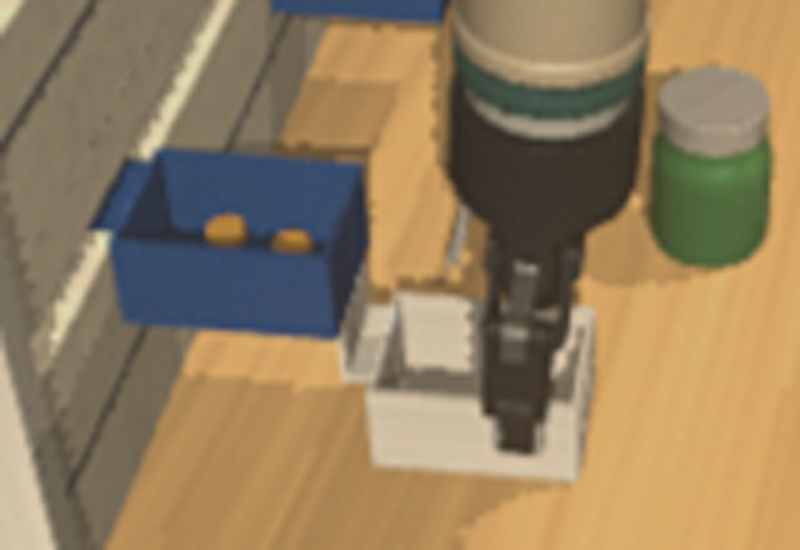

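Side crop: the bin is flat on the bench and the leg top, near px (355,290), is at the blue bin's bottom front edge. I can't tell yet if it has gone under. I'll ease the bench pressure and advance in small steps.

Call:
{"api": "play_rows", "payload": {"series": [{"dx": -2,"dy": 0,"dz": 1,"turn": 0,"fingers": 0.5},{"dx": 5,"dy": 0,"dz": 0,"turn": 0,"fingers": 0.5},{"dx": 5,"dy": 1,"dz": 0,"turn": 0,"fingers": 0.5}]}}

```text
clock: 8.73
position: [0.5634, 0.118, 0.0271]
ee_rot: [-0.017, 0.747, -0.664, 0.029]
contact_force: [-2.3, -0.9, 3.9]
width: 0.0611
```

```bash
python3 st.py
```

```text
8.73 [0.5634 0.118  0.0271] jaw 96.7 F [-2.3 -0.9  3.9] w 0.0611
toolz [ 0.066 -0.013 -0.998]
```

It was just bench friction, and the leg is now under the blue bin. I'll go a bit further in, then raise.

Call:
{"api": "play_rows", "payload": {"series": [{"dx": 5,"dy": 0,"dz": 0,"turn": 0,"fingers": 0.5},{"dx": 4,"dy": 0,"dz": 0,"turn": 0,"fingers": 0.5},{"dx": -1,"dy": 0,"dz": 6,"turn": 0,"fingers": 0.5},{"dx": -1,"dy": 0,"dz": 6,"turn": 0,"fingers": 0.5},{"dx": -1,"dy": 0,"dz": 6,"turn": 0,"fingers": 0.5}], "squeeze": 30}}

```text
clock: 9.15
position: [0.5683, 0.1181, 0.0415]
ee_rot: [-0.013, 0.747, -0.664, 0.024]
contact_force: [2.3, 0.7, -7.9]
width: 0.0614
```

```bash
python3 st.py
```

```text
9.15 [0.5683 0.1181 0.0415] jaw 96.7 F [ 2.3  0.7 -7.9] w 0.0614
toolz [ 0.053 -0.014 -0.998]
```

Call:
{"api": "play_rows", "payload": {"series": [{"dx": 0,"dy": 0,"dz": 7,"turn": 0,"fingers": 0.5},{"dx": 0,"dy": 0,"dz": 7,"turn": 0,"fingers": 0.5},{"dx": 0,"dy": 0,"dz": 7,"turn": 0,"fingers": 0.5},{"dx": 0,"dy": 0,"dz": 7,"turn": 0,"fingers": 0.5},{"dx": 0,"dy": 0,"dz": 7,"turn": 0,"fingers": 0.5}]}}

```text
clock: 9.57
position: [0.5668, 0.1183, 0.0755]
ee_rot: [-0.011, 0.747, -0.665, 0.022]
contact_force: [2.9, -0.2, -8.8]
width: 0.0614
```

```bash
python3 st.py;python3 - <<'E'
from h import *
im=shot('side'); save(im,'s4.png',(130,180,290,290),5)
E
```

```text
9.57 [0.5668 0.1183 0.0755] jaw 96.7 F [ 2.9 -0.2 -8.8] w 0.0614
toolz [ 0.047 -0.014 -0.999]
```

View pics/s4.png

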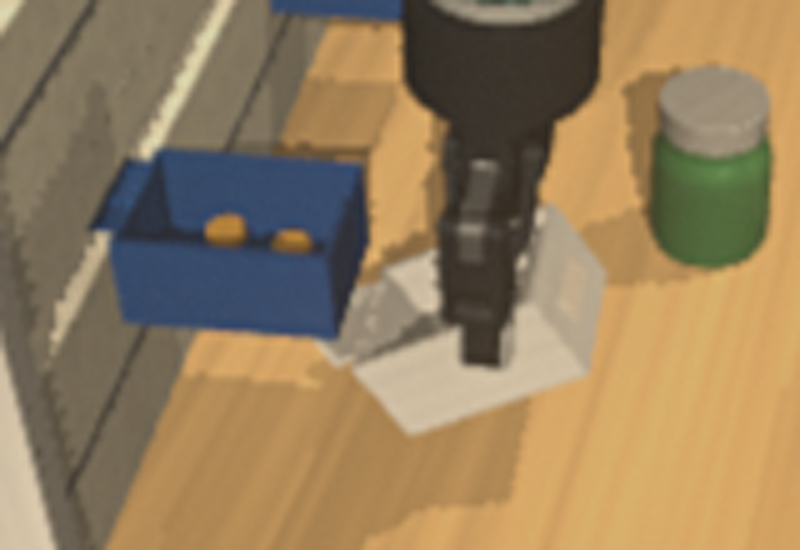

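The bin has pivoted in the pads to about 32° front-up. About 11 mm more lift should give 40°. Then I'll back out from under the blue bin.

Call:
{"api": "play_rows", "payload": {"series": [{"dx": 0,"dy": 0,"dz": 6,"turn": 0,"fingers": 0.5},{"dx": 0,"dy": 0,"dz": 6,"turn": 0,"fingers": 0.5},{"dx": -8,"dy": 0,"dz": -2,"turn": 0,"fingers": 0.5},{"dx": -15,"dy": -1,"dz": 0,"turn": 0,"fingers": 0.5},{"dx": -20,"dy": -2,"dz": 0,"turn": 0,"fingers": 0.5},{"dx": -20,"dy": -2,"dz": 0,"turn": 0,"fingers": 0.5},{"dx": 0,"dy": 0,"dz": 0,"turn": 0,"fingers": 0.5}], "squeeze": 50}}

```text
clock: 10.2
position: [0.5094, 0.1131, 0.095]
ee_rot: [-0.018, 0.746, -0.665, 0.03]
contact_force: [-0.9, -0.5, -1.7]
width: 0.0611
```

```bash
python3 st.py
```

```text
10.2 [0.5094 0.1131 0.095 ] jaw 96.6 F [-0.9 -0.5 -1.7] w 0.0611
toolz [ 0.068 -0.013 -0.998]
```

Call:
{"api": "play_rows", "payload": {"series": [{"dx": 0,"dy": -15,"dz": 15,"turn": 0,"fingers": 0.5},{"dx": 0,"dy": -25,"dz": 20,"turn": 0,"fingers": 0.5},{"dx": 0,"dy": -25,"dz": 15,"turn": 0,"fingers": 0.5},{"dx": 15,"dy": -25,"dz": 0,"turn": 0,"fingers": 0.5},{"dx": 20,"dy": -10,"dz": 0,"turn": 0,"fingers": 0.5},{"dx": 20,"dy": 0,"dz": 0,"turn": 0,"fingers": 0.5},{"dx": 20,"dy": 0,"dz": 0,"turn": 0,"fingers": 0.5},{"dx": 10,"dy": 0,"dz": 0,"turn": 0,"fingers": 0.5},{"dx": 0,"dy": 0,"dz": 0,"turn": 0,"fingers": 0.5}]}}

```text
clock: 10.95
position: [0.6044, 0.0058, 0.1656]
ee_rot: [-0.027, 0.746, -0.664, 0.045]
contact_force: [0.1, -0.1, -1.2]
width: 0.0612
```

```bash
python3 st.py; cat > pose.py <<'E'
from meas import *
N=np.array([.9932,.1167,0]);Yb=np.array([-.1167,.9932,0]);D0=.7289
def bpts(T,th,pts,yaw=.117):   # T: bin_tongue world, th front-up tilt
    Rm=(R.from_euler('z',yaw)*R.from_euler('y',th)).as_matrix()
    return (np.array(pts,float)/1000-[.045,0,.041])@Rm.T+T
def sil2(im,T,th,yaw):
    m=np.zeros((384,512),np.uint8); W=bpts(T,th,B+TL,yaw)
    for idx in (range(8),range(8,16),[10,11,13,14,15]+list(range(12,20))):
        h=cv2.convexHull(proj(im,W[list(idx)]).astype(np.float32)); cv2.fillConvexPoly(m,np.round(h*16).astype(np.int32),1,shift=4)
    return m>0
def fit3(views,T0,th0,yaw,y):
    def cost(v):
        c=0
        for im,reg in views:
            m=sil2(im,np.array([v[0],y,v[1]]) if y is not None else v[[0,3,1]],v[2],yaw)
            dark=im['pixels'].max(-1)<95
            c+=((m&~reg&~dark).sum()+(reg&~m).sum())/reg.sum()
        return c
    x0=[T0[0],T0[2],th0]+([] if y is not None else [T0[1]]); st=np.diag([.01,.01,.15,.01][:len(x0)])
    r=minimize(cost,x0,method='Nelder-Mead',options=dict(initial_simplex=np.vstack([x0]+[np.array(x0)+d for d in st]),xatol=2e-4,fatol=1e-4))
    return r.x.round(4),round(r.fun,3)
E
cat > now.py <<'E'
from pose import *
s=get_state();p=s['position'];q=s['ee_rot'];yaw=2*np.arctan2(q[2],q[1])%np.pi-np.pi/2
im=shot('side');ms=masks_of(im,'bin')
T0=np.array(p)+[.052,.006,-.027]
bc=[m for m in ms if np.hypot(*(np.array(m['xy'])-proj(im,[p])[0]))<45]
print('yaw',round(yaw,3),[(round(m['p'],2),np.round(m['xy'])) for m in ms])
if bc:
    x,f=fit3([(im,bc[0]['region'])],T0,.7,yaw,T0[1]); T=np.array([x[0],T0[1],x[1]]); print('T',T,'tilt deg',np.degrees(x[2]).round(1),f,'off TCP',(T-p).round(4))
    print('tx(mm)',((T@N-D0)*1000).round(1),'tz',round((T[2]-.115)*1000,1),'ty vs tag guess',round((T@Yb-np.array([.7305,.0285,0])@Yb)*1000,1))
E
python3 now.py
python3 - <<'E'
from pose import *
im=shot('side'); K,d,rv,tv=im['cam']
Rm=cv2.Rodrigues(rv)[0]; c=-Rm.T@np.ravel(tv)
p=cv2.undistortPoints(np.array([[[168.3,162.3]]]),K,d)[0,0]; dr=np.r_[p,1]@Rm
print('tag side',c+dr*(D0-.002-c@N)/(dr@N), [(m['p'],m['xy']) for m in masks_of(im,'tag')])
save(im,'s5.png',(90,110,310,275),3.6)
E
```

```text
10.95 [0.6044 0.0058 0.1656] jaw 96.7 F [ 0.1 -0.1 -1.2] w 0.0612
toolz [ 0.103 -0.019 -0.995]
yaw 0.117 [(0.61, array([220., 178.]))]
T [0.6561     0.01177671 0.1385    ] tilt deg 37.1 0.056 off TCP [ 0.0517  0.006  -0.0271]
tx(mm) -75.9 tz 23.5 ty vs tag guess -7.9
tag side [0.72823949 0.03095573 0.18824469] []
```

View pics/s5.png

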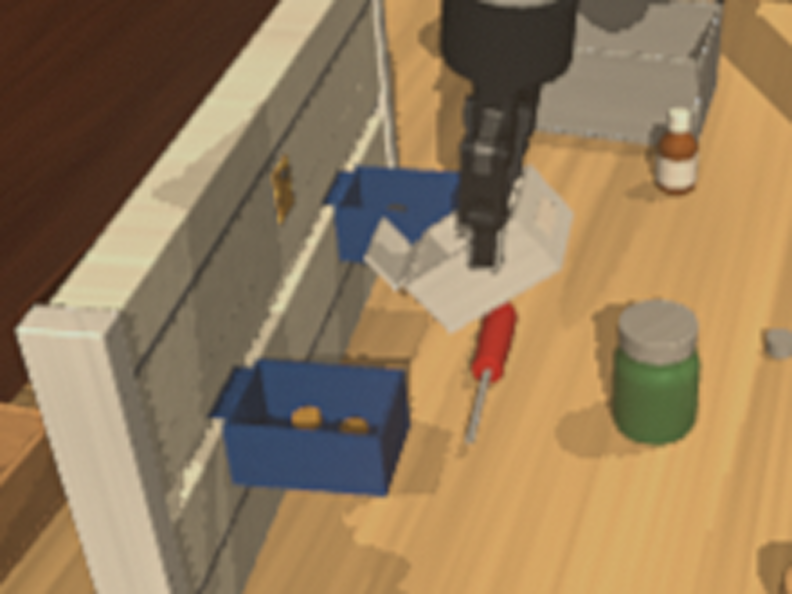

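The geometry agrees: tag ≈ (0.728, 0.030), tilt 37°, tongue point 76 mm off the face and 23 mm above the groove floor. Next I line the leg up with the slot.

Call:
{"api": "play_rows", "payload": {"series": [{"dx": 10,"dy": 8,"dz": -12,"turn": 0,"fingers": 0.5},{"dx": 15,"dy": 5,"dz": -10,"turn": 0,"fingers": 0.5},{"dx": 10,"dy": 2,"dz": 0,"turn": 0,"fingers": 0.5},{"dx": 0,"dy": 0,"dz": 0,"turn": 0,"fingers": 0.5}]}}

```text
clock: 11.48
position: [0.6331, 0.024, 0.141]
ee_rot: [-0.025, 0.747, -0.663, 0.041]
contact_force: [0.8, -0.7, -1.5]
width: 0.0608
```

```bash
python3 st.py; python3 now.py
```

```text
11.48 [0.6331 0.024  0.141 ] jaw 96.8 F [ 0.8 -0.7 -1.5] w 0.0608
toolz [ 0.095 -0.018 -0.995]
yaw 0.118 [(0.92, array([203., 190.]))]
T [0.685      0.03000864 0.1123    ] tilt deg 39.7 0.125 off TCP [ 0.0519  0.006  -0.0287]
tx(mm) -45.1 tz -2.7 ty vs tag guess 6.8
```

Call:
{"api": "play_rows", "payload": {"series": [{"dx": 0,"dy": -4,"dz": 5,"turn": 0,"fingers": 0.5},{"dx": 6,"dy": 0,"dz": 0,"turn": 0,"fingers": 0.5},{"dx": 6,"dy": 0,"dz": 0,"turn": 0,"fingers": 0.5},{"dx": 0,"dy": 0,"dz": 0,"turn": 0,"fingers": 0.5}]}}

```text
clock: 11.92
position: [0.6425, 0.0189, 0.1476]
ee_rot: [-0.023, 0.747, -0.663, 0.041]
contact_force: [0.1, 0.5, -2.3]
width: 0.061
```

```bash
python3 st.py; python3 now.py
```

```text
11.92 [0.6425 0.0189 0.1476] jaw 96.8 F [ 0.1  0.5 -2.3] w 0.061
toolz [ 0.092 -0.019 -0.996]
yaw 0.118 [(0.63, array([204., 189.]))]
T [0.6938     0.02487015 0.1192    ] tilt deg 41.1 0.132 off TCP [ 0.0513  0.006  -0.0284]
tx(mm) -36.9 tz 4.2 ty vs tag guess 0.7
```

Call:
{"api": "play_rows", "payload": {"series": [{"dx": 5,"dy": 1,"dz": -2,"turn": 0,"fingers": 0.5},{"dx": 6,"dy": 1,"dz": 0,"turn": 0,"fingers": 0.5},{"dx": 4,"dy": 1,"dz": 0,"turn": 0,"fingers": 0.5}]}}

```text
clock: 12.27
position: [0.6561, 0.022, 0.1452]
ee_rot: [-0.022, 0.747, -0.664, 0.039]
contact_force: [0.9, -0.2, -1.0]
width: 0.0611
```

```bash
python3 st.py; python3 now.py
```

```text
12.27 [0.6561 0.022  0.1452] jaw 96.7 F [ 0.9 -0.2 -1. ] w 0.0611
toolz [ 0.089 -0.019 -0.996]
yaw 0.118 []
```

Call:
{"api": "play_rows", "payload": {"series": [{"dx": 4,"dy": 0,"dz": 1,"turn": 0,"fingers": 0.5},{"dx": 3,"dy": 0,"dz": 3,"turn": 0,"fingers": 0.5},{"dx": 3,"dy": 0,"dz": 3,"turn": 0,"fingers": 0.5}]}}

```text
clock: 12.62
position: [0.6659, 0.0224, 0.1512]
ee_rot: [-0.021, 0.747, -0.663, 0.038]
contact_force: [-0.9, -0.0, -1.1]
width: 0.0608
```

```bash
python3 st.py; python3 now.py
```

```text
12.62 [0.6659 0.0224 0.1512] jaw 96.8 F [-0.9 -0.  -1.1] w 0.0608
toolz [ 0.085 -0.018 -0.996]
yaw 0.118 [(0.83, array([200., 186.])), (0.63, array([167., 160.])), (0.54, array([199., 378.]))]
T [0.7126     0.02841469 0.1223    ] tilt deg 43.2 0.184 off TCP [ 0.0467  0.006  -0.0289]
tx(mm) -17.8 tz 7.3 ty vs tag guess 2.0
```

Call:
{"api": "play_rows", "payload": {"series": [{"dx": 2,"dy": 0,"dz": 4,"turn": 0,"fingers": 0.5},{"dx": 3,"dy": 0,"dz": 2,"turn": 0,"fingers": 0.5},{"dx": 4,"dy": 0,"dz": 0,"turn": 0,"fingers": 0.5}]}}

```text
clock: 12.97
position: [0.6756, 0.0223, 0.1588]
ee_rot: [-0.022, 0.747, -0.663, 0.039]
contact_force: [-0.5, -0.9, -1.3]
width: 0.0613
```

```bash
python3 st.py
```

```text
12.97 [0.6756 0.0223 0.1588] jaw 96.8 F [-0.5 -0.9 -1.3] w 0.0613
toolz [ 0.087 -0.019 -0.996]
```

The leg is in the cavity with no contact. Now the controlled swing: the tongue goes onto the groove floor and the grip comes down and slightly back.

Call:
{"api": "play_rows", "payload": {"series": [{"dx": 1,"dy": 0,"dz": -4,"turn": 0,"fingers": 0.5},{"dx": 1,"dy": 0,"dz": -4,"turn": 0,"fingers": 0.5},{"dx": -1,"dy": 0,"dz": -5,"turn": 0,"fingers": 0.5},{"dx": -2,"dy": 0,"dz": -5,"turn": 0,"fingers": 0.5}], "squeeze": 25}}

```text
clock: 13.3
position: [0.6767, 0.0217, 0.1459]
ee_rot: [-0.023, 0.747, -0.663, 0.041]
contact_force: [-5.7, -0.9, 10.7]
width: 0.0609
```

```bash
python3 st.py; python3 now.py
```

```text
13.3 [0.6767 0.0217 0.1459] jaw 96.8 F [-5.7 -0.9 10.7] w 0.0609
toolz [ 0.093 -0.02  -0.995]
yaw 0.118 [(0.79, array([193., 184.]))]
T [0.7316     0.02771624 0.1209    ] tilt deg 34.5 0.244 off TCP [ 0.0549  0.006  -0.025 ]
tx(mm) 1.0 tz 5.9 ty vs tag guess -0.9
```

Call:
{"api": "play_rows", "payload": {"series": [{"dx": -3,"dy": 0,"dz": -6,"turn": 0,"fingers": 0.5},{"dx": -3,"dy": 0,"dz": -6,"turn": 0,"fingers": 0.5},{"dx": -3,"dy": 0,"dz": -6,"turn": 0,"fingers": 0.5}]}}

```text
clock: 13.65
position: [0.6722, 0.0209, 0.1361]
ee_rot: [-0.028, 0.746, -0.663, 0.048]
contact_force: [-3.3, -0.0, 9.4]
width: 0.0611
```

```bash
python3 st.py; python3 now.py
```

```text
13.65 [0.6722 0.0209 0.1361] jaw 96.8 F [-3.3 -0.   9.4] w 0.0611
toolz [ 0.11  -0.022 -0.994]
yaw 0.118 [(0.89, array([188., 190.]))]
T [0.7317     0.02692481 0.1176    ] tilt deg 28.8 0.245 off TCP [ 0.0595  0.006  -0.0185]
tx(mm) 1.0 tz 2.6 ty vs tag guess -1.7
```

Call:
{"api": "play_rows", "payload": {"series": [{"dx": -3,"dy": 0,"dz": -7,"turn": 0,"fingers": 0.5},{"dx": -3,"dy": 0,"dz": -7,"turn": 0,"fingers": 0.5},{"dx": -2,"dy": 0,"dz": -7,"turn": 0,"fingers": 0.5},{"dx": -2,"dy": 0,"dz": -7,"turn": 0,"fingers": 0.5}]}}

```text
clock: 14.08
position: [0.6676, 0.0198, 0.1178]
ee_rot: [-0.034, 0.746, -0.663, 0.057]
contact_force: [-2.8, -1.0, 7.9]
width: 0.0611
```

```bash
python3 st.py; python3 now.py
```

```text
14.08 [0.6676 0.0198 0.1178] jaw 96.7 F [-2.8 -1.   7.9] w 0.0611
toolz [ 0.13  -0.024 -0.991]
yaw 0.117 [(0.66, array([185., 193.])), (0.6, array([177., 228.])), (0.6, array([310., 275.]))]
T [0.7317     0.02582689 0.1144    ] tilt deg 13.9 0.2 off TCP [ 0.0641  0.006  -0.0034]
tx(mm) 0.8 tz -0.6 ty vs tag guess -2.8
```

Call:
{"api": "play_rows", "payload": {"series": [{"dx": -2,"dy": 0,"dz": -7,"turn": 0,"fingers": 0.5},{"dx": -1,"dy": 0,"dz": -7,"turn": 0,"fingers": 0.5},{"dx": 0,"dy": 0,"dz": -6,"turn": 0,"fingers": 0.5}]}}

```text
clock: 14.43
position: [0.6669, 0.0191, 0.1032]
ee_rot: [-0.037, 0.745, -0.663, 0.061]
contact_force: [-5.9, 0.3, 9.2]
width: 0.0609
```

```bash
python3 st.py; python3 now.py
```

```text
14.43 [0.6669 0.0191 0.1032] jaw 96.7 F [-5.9  0.3  9.2] w 0.0609
toolz [ 0.14  -0.025 -0.99 ]
yaw 0.117 [(0.91, array([184., 194.]))]
T [0.7318     0.02509334 0.1162    ] tilt deg -1.5 0.213 off TCP [0.0649 0.006  0.013 ]
tx(mm) 0.9 tz 1.2 ty vs tag guess -3.5
```

Level and seated. Release and rise.

Call:
{"api": "play_rows", "payload": {"series": [{"dx": 0,"dy": 0,"dz": 0,"turn": 0,"fingers": -0.6},{"dx": 0,"dy": 0,"dz": 0,"turn": 0,"fingers": -0.8},{"dx": 0,"dy": 0,"dz": 0,"turn": 0,"fingers": -0.8},{"dx": -3,"dy": 0,"dz": 20,"turn": 0,"fingers": -0.8},{"dx": -10,"dy": 0,"dz": 30,"turn": 0,"fingers": -0.8},{"dx": -20,"dy": 0,"dz": 35,"turn": 0,"fingers": -0.8},{"dx": -30,"dy": 5,"dz": 30,"turn": 0,"fingers": -0.8},{"dx": -30,"dy": 10,"dz": 10,"turn": 0,"fingers": -0.8},{"dx": -30,"dy": 20,"dz": 0,"turn": 0,"fingers": -0.8},{"dx": -20,"dy": 25,"dz": 0,"turn": 0,"fingers": -0.8},{"dx": 0,"dy": 25,"dz": 0,"turn": 0,"fingers": -0.8},{"dx": 0,"dy": 0,"dz": 0,"turn": 0,"fingers": -0.8}]}}

```text
clock: 15.53
position: [0.5186, 0.1045, 0.2297]
ee_rot: [-0.038, 0.743, -0.665, 0.061]
contact_force: [0.3, 0.6, 0.3]
width: 0.077
```

```bash
python3 st.py; python3 - <<'E'
from pose import *
im=shot('side');t=shot('top')
for n,i in(('side',im),('top',t)):
    ms=[m for m in masks_of(i,'bin') if m['region'].sum()<2000]
    for m in ms:
        u=proj(i,[[.686,.02,.1]])[0]
        if np.hypot(*(u-m['xy']))<14: print(n,m['xy'],fit3([(i,m['region'])],[.73,.0275,.115],0,.117,None),'x,z,tilt,y')
    for m in masks_of(i,'wheel'): print('wheel',m['p'],m['xy'],back(i,[m['xy']],z=.005)[0].round(4))
w=shot('wrist'); print([(m['p'],m['xy'],back(w,[m['xy']],z=.005)[0].round(4)) for m in masks_of(w,'wheel')])
a=cv2.resize(im['pixels'][120:345,120:320,::-1],None,fx=2.6,fy=2.6,interpolation=cv2.INTER_CUBIC)
cv2.imwrite('pics/s6.png',a)
E
```

```text
15.53 [0.5186 0.1045 0.2297] jaw 96.4 F [0.3 0.6 0.3] w 0.077
toolz [ 0.14  -0.025 -0.99 ]
side [191.2, 193.1] (array([ 0.7275,  0.1177, -0.1415,  0.0239]), np.float64(0.153)) x,z,tilt,y
wheel 0.83 [302.3, 334.4] [0.3911 0.2594 0.005 ]
wheel 0.71 [256.3, 324.8] [0.4768 0.2593 0.005 ]
top [248.6, 140.0] (array([ 0.7241,  0.1039, -0.4468,  0.0259]), np.float64(0.05)) x,z,tilt,y
[(0.97, [112.6, 205.3], array([0.4841, 0.2538, 0.005 ]))]
```

View pics/s6.png

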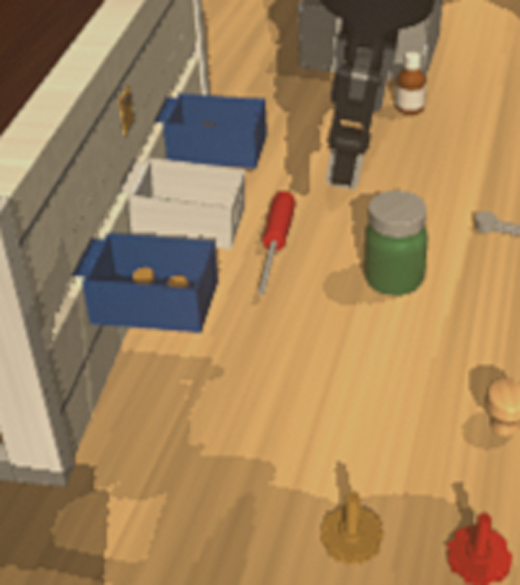

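Viewed: the tin bin hangs between the blue bins at px ≈ (188,205) of the crop, under the tag. The other objects are standing as before, and the brass wheel is at (352,530). I'll check home and tilt numerically, using the blue bins as reference, with one crop.

```bash
python3 - <<'E'
from pose import *
def silb(im,T,th):
    m=np.zeros((384,512),np.uint8); h=cv2.convexHull(proj(im,bpts(T,th,B)).astype(np.float32)); cv2.fillConvexPoly(m,np.round(h*16).astype(np.int32),1,shift=4); return m>0
im=shot('side');t=shot('top')
for l,c in(('bin',[.686,.02,.1]),('left_bin',[.673,.1325,.1]),('right_bin',[.700,-.098,.1])):
    V=[]
    for i in(im,t):
        u=proj(i,[c])[0]; V+=[(i,m['region']) for m in masks_of(i,l) if np.hypot(*(u-m['xy']))<14 and m['region'].sum()<2200][:1]
    T0=np.array(c)+[.045,.005,.015]
    cost=lambda v:sum(1-(silb(i,v[:3],v[3])&r).sum()/(silb(i,v[:3],v[3])|r).sum() for i,r in V)
    x0=np.r_[T0,0]
    r=minimize(cost,x0,method='Nelder-Mead',options=dict(initial_simplex=np.vstack([x0]+[x0+d for d in np.diag([.01,.01,.01,.15])]),xatol=1e-4,fatol=1e-5,maxiter=600))
    T=r.x[:3]; print(l,len(V),T.round(4),'tilt',r.x[3].round(3),r.fun.round(3),'tx',round((T@N-D0)*1000,1),'ty',round((T@Yb-np.array([.7304,.030,0])@Yb)*1000,1))
save(im,'s7.png',(140,150,250,250),6)
E
```

```text
bin 2 [0.7311 0.0271 0.1131] tilt 0.013 0.216 tx 0.4 ty -3.0
left_bin 2 [0.7208 0.1411 0.119 ] tilt -0.006 0.189 tx 3.4 ty 111.4
right_bin 2 [ 0.7464 -0.0918  0.1154] tilt 0.055 0.146 tx 1.7 ty -122.8
```

View pics/s7.png

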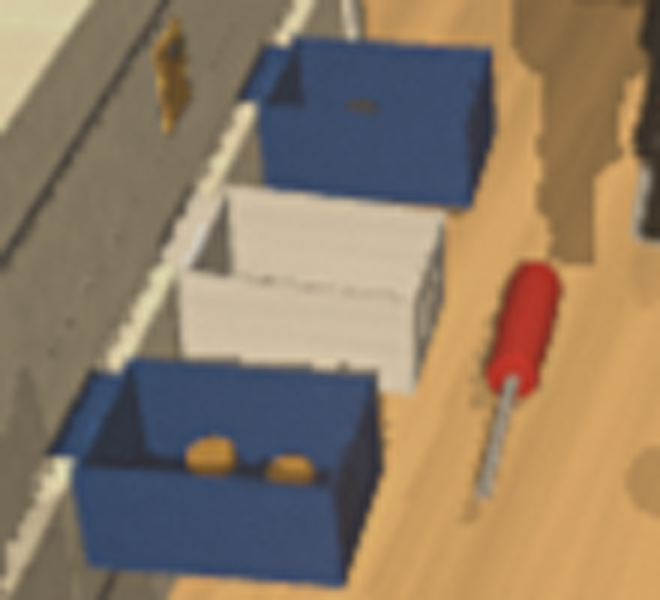

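Home and parallel with the blue bins (tilt 0.01 rad, tx ≈ 0, ty ≈ -3 mm). Now the brass wheel: top px (170,208), not the red one at (170,239).

```bash
cat > wh.py <<'E'
from h import *
from scipy.optimize import minimize
a=np.linspace(0,2*np.pi,24,endpoint=False)
cyl=lambda r,z0,z1:np.vstack([np.c_[r*np.cos(a),r*np.sin(a),0*a+z] for z in(z0,z1)])
def sw(im,x,y):
    m=np.zeros((384,512),np.uint8)
    for C in(cyl(.023,0,.005),cyl(.005,.005,.045)):
        h=cv2.convexHull(proj(im,C+[x,y,0]).astype(np.float32)); cv2.fillConvexPoly(m,np.round(h*16).astype(np.int32),1,shift=4)
    return m>0
for n in('wrist','side','top'):
    im=shot(n); u=proj(im,[[.48,.258,.01]])[0]
    for m in masks_of(im,'wheel'):
        if np.hypot(*(u-m['xy']))<25 or n=='wrist':
            r=m['region']; c=lambda v:1-(sw(im,*v)&r).sum()/(sw(im,*v)|r).sum()
            o=minimize(c,[.482,.257],method='Nelder-Mead',options=dict(initial_simplex=[[.482,.257],[.49,.257],[.482,.265]],xatol=1e-4,fatol=1e-5))
            col=np.median(im['pixels'][r],0); print(n,o.x.round(4),round(o.fun,3),'rgb',col)
E
python3 wh.py
```

```text
wrist [0.482 0.257] 1.0 rgb [133.  27.  24.]
wrist [0.4792 0.2574] 0.076 rgb [140. 101.  49.]
side [0.4797 0.2573] 0.132 rgb [152. 110.  51.]
```

Call:
{"api": "play_rows", "payload": {"series": [{"dx": -8,"dy": 30,"dz": -10,"turn": 0,"fingers": -0.8},{"dx": -8,"dy": 32,"dz": -20,"turn": 0,"fingers": -0.3},{"dx": -8,"dy": 32,"dz": -25,"turn": 0,"fingers": -0.1},{"dx": -8,"dy": 32,"dz": -25,"turn": 0,"fingers": 0},{"dx": -8,"dy": 25,"dz": -25,"turn": 0,"fingers": 0},{"dx": 0,"dy": 0,"dz": -10,"turn": 0,"fingers": 0},{"dx": 0,"dy": 0,"dz": 0,"turn": 0,"fingers": 0}]}}

```text
clock: 17.22
position: [0.4815, 0.2573, 0.1133]
ee_rot: [-0.041, 0.741, -0.667, 0.066]
contact_force: [0.3, 0.3, 0.4]
width: 0.0426
```

```bash
python3 st.py; python3 wh.py
```

```text
17.22 [0.4815 0.2573 0.1133] jaw 96.0 F [0.3 0.3 0.4] w 0.0426
toolz [ 0.151 -0.027 -0.988]
wrist [0.4787 0.2587] 0.084 rgb [162. 118.  59.]
top [0.4822 0.2576] 0.584 rgb [148. 106.  50.]
```

Call:
{"api": "play_rows", "payload": {"series": [{"dx": -3,"dy": 1,"dz": -25,"turn": 0,"fingers": 0},{"dx": -2,"dy": 0,"dz": -25,"turn": 0,"fingers": 0},{"dx": -1,"dy": 0,"dz": -15,"turn": 0,"fingers": 0},{"dx": -1,"dy": 0,"dz": 0,"turn": 0,"fingers": 0}]}}

```text
clock: 17.85
position: [0.4842, 0.2562, 0.0574]
ee_rot: [-0.051, 0.736, -0.671, 0.071]
contact_force: [-1.1, -0.8, -0.1]
width: 0.0428
```

```bash
python3 st.py
```

```text
17.85 [0.4842 0.2562 0.0574] jaw 95.3 F [-1.1 -0.8 -0.1] w 0.0428
toolz [ 0.173 -0.02  -0.985]
```

Call:
{"api": "play_rows", "payload": {"series": [{"dx": -6,"dy": 2,"dz": -12,"turn": 0,"fingers": 0},{"dx": -3,"dy": 1,"dz": -12,"turn": 0,"fingers": 0},{"dx": -2,"dy": 0,"dz": -4,"turn": 0,"fingers": 0}]}}

```text
clock: 18.1
position: [0.4773, 0.2587, 0.0332]
ee_rot: [-0.055, 0.735, -0.672, 0.073]
contact_force: [0.9, 0.3, 0.4]
width: 0.0426
```

```bash
python3 st.py
```

```text
18.1 [0.4773 0.2587 0.0332] jaw 95.1 F [0.9 0.3 0.4] w 0.0426
toolz [ 0.181 -0.018 -0.983]
```

Call:
{"api": "play_rows", "payload": {"series": [{"dx": 1,"dy": 0,"dz": -3,"turn": 0,"fingers": 0.5},{"dx": 0,"dy": 0,"dz": 0,"turn": 0,"fingers": 1},{"dx": 0,"dy": 0,"dz": 0,"turn": 0,"fingers": 1},{"dx": 0,"dy": 0,"dz": 0,"turn": 0,"fingers": 1},{"dx": 0,"dy": 0,"dz": 0,"turn": 0,"fingers": 1},{"dx": 0,"dy": 0,"dz": 0,"turn": 0,"fingers": 1},{"dx": 0,"dy": 0,"dz": 20,"turn": 0,"fingers": 1},{"dx": 0,"dy": 0,"dz": 30,"turn": 0,"fingers": 1},{"dx": 0,"dy": 0,"dz": 30,"turn": 0,"fingers": 1}], "squeeze": 50}}

```text
clock: 18.85
position: [0.4769, 0.2562, 0.1106]
ee_rot: [-0.051, 0.734, -0.673, 0.071]
contact_force: [0.7, 0.0, -1.2]
width: 0.0081
```

```bash
python3 st.py
```

```text
18.85 [0.4769 0.2562 0.1106] jaw 95.0 F [ 0.7  0.  -1.2] w 0.0081
toolz [ 0.173 -0.022 -0.985]
```

Call:
{"api": "play_rows", "payload": {"series": [{"dx": 0,"dy": -5,"dz": 25,"turn": 0,"fingers": 1},{"dx": 5,"dy": -20,"dz": 30,"turn": 0,"fingers": 1},{"dx": 15,"dy": -30,"dz": 20,"turn": 0,"fingers": 1},{"dx": 25,"dy": -30,"dz": 0,"turn": 0,"fingers": 1},{"dx": 25,"dy": -30,"dz": 0,"turn": 0,"fingers": 1},{"dx": 25,"dy": -30,"dz": 0,"turn": 0,"fingers": 1},{"dx": 25,"dy": -30,"dz": 0,"turn": 0,"fingers": 1},{"dx": 25,"dy": -25,"dz": 0,"turn": 0.01,"fingers": 1},{"dx": 20,"dy": -15,"dz": 0,"turn": 0.01,"fingers": 1},{"dx": 15,"dy": -10,"dz": 0,"turn": 0,"fingers": 1},{"dx": 0,"dy": 0,"dz": 0,"turn": 0,"fingers": 1}]}}

```text
clock: 19.77
position: [0.666, 0.0205, 0.2017]
ee_rot: [-0.06, 0.743, -0.662, 0.078]
contact_force: [1.0, 0.5, -0.5]
width: 0.0078
```

```bash
python3 st.py
```

```text
19.77 [0.666  0.0205 0.2017] jaw 96.5 F [ 1.   0.5 -0.5] w 0.0078
toolz [ 0.195 -0.014 -0.981]
```

Call:
{"api": "play_rows", "payload": {"series": [{"dx": 3,"dy": 1,"dz": -25,"turn": 0,"fingers": 1},{"dx": 1,"dy": 0,"dz": -20,"turn": 0,"fingers": 1},{"dx": 0,"dy": 0,"dz": 0,"turn": 0,"fingers": 1}]}}

```text
clock: 20.02
position: [0.6707, 0.0203, 0.1567]
ee_rot: [-0.061, 0.742, -0.663, 0.078]
contact_force: [-0.9, -0.2, -1.1]
width: 0.0081
```

```bash
python3 st.py; python3 - <<'E'
from h import *
for n in('side','wrist'):
    im=shot(n); print(n,[(round(m['p'],2),np.round(m['xy'])) for m in masks_of(im,'wheel')])
save(im,'w8.png')
E
```

```text
20.02 [0.6707 0.0203 0.1567] jaw 96.4 F [-0.9 -0.2 -1.1] w 0.0081
toolz [ 0.197 -0.014 -0.98 ]
side [(0.7, array([303., 334.])), (0.46, array([197., 187.]))]
wrist [(0.68, array([258., 230.]))]
```

View pics/w8.png

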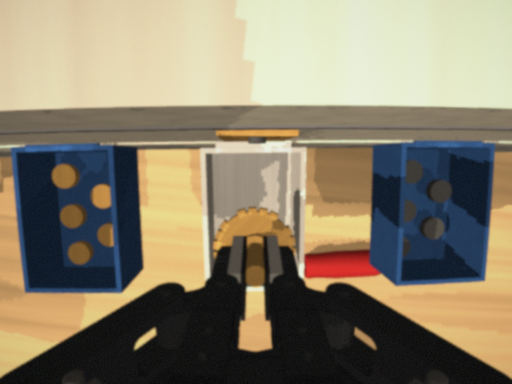

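Wrist view: the wheel at (258,230) is laterally centred in the tin bin (columns 203–303) under the tag. I'll shift it 8 mm towards the board, lower it and release.

Call:
{"api": "play_rows", "payload": {"series": [{"dx": 7,"dy": 1,"dz": 0,"turn": 0,"fingers": 1},{"dx": 0,"dy": 0,"dz": -15,"turn": 0,"fingers": 1},{"dx": 0,"dy": 0,"dz": -15,"turn": 0,"fingers": 1},{"dx": 0,"dy": 0,"dz": -6,"turn": 0,"fingers": 1},{"dx": 0,"dy": 0,"dz": 0,"turn": 0,"fingers": 1}]}}

```text
clock: 20.63
position: [0.6864, 0.0234, 0.1343]
ee_rot: [-0.069, 0.742, -0.661, 0.088]
contact_force: [-0.2, 0.3, -1.2]
width: 0.0081
```

```bash
python3 st.py
```

```text
20.63 [0.6864 0.0234 0.1343] jaw 96.5 F [-0.2  0.3 -1.2] w 0.0081
toolz [ 0.222 -0.015 -0.975]
```

Call:
{"api": "play_rows", "payload": {"series": [{"dx": -7,"dy": -1,"dz": -8,"turn": 0,"fingers": 1},{"dx": -3,"dy": 0,"dz": -8,"turn": 0,"fingers": 1},{"dx": -2,"dy": 0,"dz": -5,"turn": 0,"fingers": 1}]}}

```text
clock: 20.88
position: [0.678, 0.0228, 0.1172]
ee_rot: [-0.072, 0.742, -0.661, 0.092]
contact_force: [-0.6, -0.1, -0.4]
width: 0.0081
```

```bash
python3 st.py
```

```text
20.88 [0.678  0.0228 0.1172] jaw 96.6 F [-0.6 -0.1 -0.4] w 0.0081
toolz [ 0.23  -0.015 -0.973]
```

Call:
{"api": "play_rows", "payload": {"series": [{"dx": -2,"dy": 0,"dz": -6,"turn": 0,"fingers": 1},{"dx": -1,"dy": 0,"dz": 0,"turn": 0,"fingers": 0.62},{"dx": -1,"dy": 0,"dz": 0,"turn": 0,"fingers": 0.62},{"dx": -1,"dy": 0,"dz": 0,"turn": 0,"fingers": 0.62}]}}

```text
clock: 21.22
position: [0.6732, 0.023, 0.1114]
ee_rot: [-0.072, 0.741, -0.661, 0.092]
contact_force: [0.0, -0.9, 0.3]
width: 0.0166
```

```bash
python3 st.py
```

```text
21.22 [0.6732 0.023  0.1114] jaw 96.6 F [ 0.  -0.9  0.3] w 0.0166
toolz [ 0.232 -0.015 -0.973]
```

Released. Rise straight, then back away.

Call:
{"api": "play_rows", "payload": {"series": [{"dx": 0,"dy": 0,"dz": 12,"turn": 0,"fingers": 0.62},{"dx": 0,"dy": 0,"dz": 20,"turn": 0,"fingers": 0.62},{"dx": -2,"dy": 0,"dz": 25,"turn": 0,"fingers": 0.62},{"dx": -5,"dy": 0,"dz": 30,"turn": 0,"fingers": 0.62},{"dx": -20,"dy": 0,"dz": 20,"turn": 0,"fingers": 0.62},{"dx": -30,"dy": 0,"dz": 5,"turn": 0,"fingers": 0.62},{"dx": -30,"dy": 0,"dz": 0,"turn": 0,"fingers": 0.62},{"dx": -30,"dy": 0,"dz": 0,"turn": 0,"fingers": 0.62},{"dx": 0,"dy": 0,"dz": 0,"turn": 0,"fingers": 0.62},{"dx": 0,"dy": 0,"dz": 0,"turn": 0,"fingers": 0.62}]}}

```text
clock: 22.05
position: [0.5549, 0.0225, 0.2335]
ee_rot: [-0.076, 0.741, -0.66, 0.097]
contact_force: [0.3, 0.2, 0.5]
width: 0.016
```

```bash
python3 st.py; python3 - <<'E'
from pose import *
im=shot('side');t=shot('top');w=shot('wrist')
for n,i in(('side',im),('top',t),('wrist',w)):
    for l in('bin','wheel'):
        print(n,l,[(round(m['p'],2),np.round(m['xy']),m['region'].sum(),np.median(i['pixels'][m['region']],0)) for m in masks_of(i,l)])
    print(' expect wheel at',proj(i,[[.678,.022,.085]])[0].round(0),'bin centre',proj(i,[[.686,.0217,.1]])[0].round(0))
save(im,'s9.png',(140,150,250,250),6)
E
```

```text
22.05 [0.5549 0.0225 0.2335] jaw 96.6 F [0.3 0.2 0.5] w 0.016
toolz [ 0.244 -0.016 -0.97 ]
side bin [(0.7, array([190., 194.]), np.int64(1260), array([203., 187., 160.])), (0.68, array([228., 203.]), np.int64(210), array([165.,  55.,  40.]))]
side wheel [(0.67, array([303., 334.]), np.int64(498), array([159.,  52.,  34.])), (0.62, array([178., 228.]), np.int64(1791), array([ 60.,  75., 104.]))]
 expect wheel at [195. 201.] bin centre [192. 195.]
top bin [(0.63, array([247., 136.]), np.int64(605), array([144., 136., 114.]))]
top wheel [(0.56, array([247., 142.]), np.int64(179), array([117.,  85.,  41.])), (0.54, array([169., 238.]), np.int64(137), array([147.,  29.,  26.]))]
 expect wheel at [248. 143.] bin centre [249. 139.]
wrist bin [(0.69, array([273.,  53.]), np.int64(7634), array([171., 158., 139.]))]
wrist wheel [(0.63, array([265.,  92.]), np.int64(1687), array([150., 109.,  55.])), (0.63, array([ 44., 323.]), np.int64(1143), array([159.,  38.,  34.]))]
 expect wheel at [263.  85.] bin centre [266.  71.]
```

```bash
python3 - <<'E'
from pose import *
def silb(im,T,th):
    m=np.zeros((384,512),np.uint8); h=cv2.convexHull(proj(im,bpts(T,th,B)).astype(np.float32)); cv2.fillConvexPoly(m,np.round(h*16).astype(np.int32),1,shift=4); return m>0
im=shot('side');t=shot('top');c=[.686,.02,.1];V=[]
for i in(im,t):
    u=proj(i,[c])[0]; V+=[(i,m['region']) for m in masks_of(i,'bin') if np.hypot(*(u-m['xy']))<14][:1]
cost=lambda v:sum(1-(silb(i,v[:3],v[3])&r).sum()/(silb(i,v[:3],v[3])|r).sum() for i,r in V)
x0=np.r_[.731,.026,.115,0]
r=minimize(cost,x0,method='Nelder-Mead',options=dict(initial_simplex=np.vstack([x0]+[x0+d for d in np.diag([.01,.01,.01,.15])]),xatol=1e-4,fatol=1e-5,maxiter=600))
print(len(V),r.x.round(4),r.fun)
print(sign_off())
E
```

```text
2 [ 0.731   0.028   0.1169 -0.0073] 0.4588505747126437
the job is handed in; nothing more can be done
None
```

The bin is hung in the groove under the tag with the brass wheel inside it, and the job is handed in. `sign_off()` reports no verdict.

- **Hanging:** I gripped the bin near its front. The moves can't tilt the wrist, so I pivoted the bin in the pads to about 40° by raising its leg against the underside of the left blue bin. I then hooked the leg into the groove, swung the bin level on the groove floor and released it.
- **Wheel:** I picked up the brass wheel by its arbor, set it inside the hung bin, let go and backed away.

**Last checks:**
- **Bin position:** the final fit puts the tongue point about 2 mm above the groove floor, about level (-0.007 rad) and about 2 mm sideways of the tag. That fit was loose (residual 0.46, against 0.22 right after hanging), but both fits say the bin is home.
- **Wheel in bin:** the top and wrist cameras both see brass where the wheel should be. The side view did not detect it, since the wall hides it.
- **Robot:** it stands clear, with about zero contact force at 22 s.
- **Bystanders:** the last picture I viewed that shows most of them was taken right after hanging, with those standing as before. I did not measure their positions at the end, and the picture limit stopped a final look.

The tool's tilt drifted to about 14° during the run, without visible effect on the result.

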